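# Cock and fire the spring pin driver on a hinge

### The job

A small hinge is clamped in the spring pin driver and its pin still stands proud: drive it fully home. Draw the orange tab back until the sear catches and holds the striker by itself, without forcing it against the rubber stop beyond and without letting it slip, let go of the tab, then press the red trigger button to fire. Leave the phone and the blue tray next to it where they are, and leave the button free at the end.

Things in the scene. Friction and masses are not known exactly. Their poses are not given: they have to be found in the camera images.
- driver: Bench pin driver, bolted down: grey base plate 285 x 170 x 15 mm. Origin on the table surface; the plate spans x -137 to +147, y -60 to +110 mm. Strikes along its +x; the striker is drawn along its -x. Tops: blue sear cover and trigger housing (at y above +32 mm) 60 mm over the table, guide rails 40, rear block 45, hinge and its clamps 43 mm.
- tab (a point): Centre of the orange draw tab on the striker: upright plate 12 mm thick along the driver's x, 40 mm along y, from 52 to 98 mm over the table (this point 75 mm). Moves with the striker, whose top is 42 mm high. Nothing beside it rises above 60 mm. On the sear's ramp the pull rises by 2 to 4 N, falls off at its end; eased forward a few mm, a caught striker no longer pulls on the hand.
- striker (a joint): Draw in m: 0 at the start (nose resting on the pin's head), growing as it is drawn back, about -0.006 after the pin is home. Spring: 6 N at 0 plus 0.13 N per mm. The draw where the sear catches is set inside, unseen, from 0.026 to 0.066, new every time; the sear's ramp lies 14 to 4 mm before it. The rubber stop comes 2.5 mm beyond it. Let go uncaught, it snaps forward.
- stop_seat (a point): Fixed seat of the rubber stop, out of sight under the blue cover. The stop yields 1 mm per 1.5 N, felt on top of the striker's spring; pressing it with more than 6.5 N overdraws and harms the sear.
- trigger_top (a point): Centre of the top of the red mushroom trigger button, 30 mm across, 72 mm above the table at rest, 12 mm above its blue housing (52 x 42 mm); pressed straight down.
- trigger (a joint): Travel of the trigger in m, 0 up, 0.010 right down; sprung back up. With the striker cocked the sear lets go at about 4 to 6 mm and 5 to 8 N.
- pin (a joint): Travel of the hinge pin in m along the driver's +x: 0 as found, standing 6 mm proud; 0.006 fully home. It is tight: only a fired shot drives it.
- pin_head (a point): Centre of the rear face of the hinge pin's brass head (12 mm across), 33.5 mm above the table, struck by the nose of the striker.
- phone_mid (a point): Centre of an opened phone lying flat beside the driver on its +y side, 148 (own x) x 72 x 8 mm.
- tray_mid (a point): Centre of a blue divided screw tray beside the driver on its -y side, 110 (own x) x 70 x 22 mm.

How it is judged:
On the way:
1. the striker is cocked: drawn back at least 20 mm and held by the sear alone, the robot off the tab, the pin not yet driven (value of joint striker above 0.02 m and velocity of joint striker between -0.02 and 0.02 m/s and contact force between each of the arm, the fingers and striker below 0.1 N and value of joint pin below 0.001 m), for 0.25 s.
At the end, for the whole second after the job is handed in: The hinge pin is home to within 1 mm (pin above 0.005), the striker rests forward (draw below 0.002) and still, and the trigger button is up again (below 0.002) (value of joint pin above 0.005 m and value of joint each of striker, trigger below 0.002 m and velocity of joint striker between -0.01 and 0.01 m/s); the robot touches nothing.
It fails at once if the striker is overdrawn: the rubber stop pressed with more than 6.5 N (contact force between lug_c2 and buffer_c0 above 6.5 N).
It fails at once if the opened phone is moved by more than 20 mm (distance of phone_mid from where it was at the start of the episode above 0.02 m).
It fails at once if the blue tray is moved by more than 20 mm (distance of tray_mid from where it was at the start of the episode above 0.02 m).
It also fails if it takes over 64 s, if anything falls off the work surface, if the arm or the gripper's body presses on something with over 40 N, if the wrist force passes 120 N, or if a joint passes its speed limit or range.

### The arm

A 6-joint arm with a two-finger parallel gripper is mounted at the origin on the work surface. World frame = base frame: x ahead of the robot, y to its left, z up, the work surface at z = 0. Lengths are in m, angles in rad, forces in N, time in s.
With the tool pointing down it reaches from about 0.275 to 0.75 m from the base axis. Payload 10.2 kg.
Tool frame: the origin (TCP) lies at the very end of the fingers, on their centre line; the grasp point (between the pads) lies 19 mm behind it (robot.hold_point_z is the distance from the TCP to the grasp point, in m); z points along the fingers, y is the line along which they close (so a half turn about z gives the same grasp; the last joint's range is limited). The gripper opens to 88 mm and grips with 3 to 60 N. Pads are 18 mm wide; open, the fingers measure 123 mm over their backs; the gripper's body (75 mm by 187 mm) begins 45 mm behind the grasp point.
Start: joints at [0.882, 0.313, 1.498, -0, 1.331, -0.223], TCP at [0.236, 0.469, 0.211] pointing down, gripper open.
Joint ranges: [-2.94, 2.94], [-0.97, 2.17], [0.19, 2.56], [-1.23, 4.37], [0.02, 3.11], [-2.88, 2.88]. Speed limits (rad/s): [2.39, 2.39, 3.01, 3.14, 3.14, 3.14].

### API

Orientations are given as a unit quaternion [x, y, z, w].
In Python, from workcell import robot gives the robot as it stands.
- The arm moves only by the shell command python3 -m handwheel 'ROWS' [FORCE]. ROWS is JSON, one flat list of numbers, 7 for each row, row after row: the closure in counts, from 0 (fully open) to 255 (shut), then the shift along the world's x, y, z in m, then the turn, a rotation vector about the world's x, y, z in degrees. A call has 1 to 12 rows; each row is the pose to reach, as a shift and turn from the pose commanded when the call began; what a row does not reach only later rows make up. A row lasts 1/10 s, in which the tool goes at most 50 mm and 8.59 degrees, less where a joint would pass 70% of its speed; a pose out of reach is approached as far as the arm can. A call with a gripper value outside its range is refused whole. The fingers move at their own pace and stop on an object; FORCE is the grip in N (left out, the last holds). Time passes only in rows, so rows that repeat a pose let the fingers close. It gives the time, the measured TCP pose, the force, the opening and the grip force at its end, in the units of the state.
- robot.read_state(): the state, without advancing time (a new reading comes with each control period).
- robot.capture(name): name is "scene" or "top"; returns the picture (480x640x3 uint8, blue, green, red); there is no depth.
- robot.get_calibration(name): a dict with "fovy" (degrees; the focal length in pixels is half the picture's height over the tangent of half this angle, whatever the lens; pixels are square), "cx", "cy" (the principal point, pixels), "extrinsics" (4x4, takes a point from world to camera coordinates). Camera axes: x right, y down, z forward; pixel columns grow to the right and rows downward; lengths in m; the calibration is good to about 2 mm. A picture is of the moment at which its call begins. get_calibration takes no time and is no camera call.
- robot.close_job(): hands the job in; it is judged then, once.
The state is a dict: "clock": time; "joint_positions": joint angles; "joint_velocities": joint speeds; "joint_torque": joint torques, N m; "position": TCP position; "ee_rot": TCP orientation; "wrist_force": force on the tool from outside, world axes, zero at the start; "torque": the same for the moment, N m; "opening": finger opening in m; "finger_force": force on a finger pad.
Only numpy, scipy, OpenCV 4.12 (cv2) and the standard library are available. Lean on these libraries where they do the work, as an engineer would, in place of code of your own. Each camera call takes 0.05 s, during which the arm holds its last target. There are 200 camera calls.

## Working session

There is one attempt and no reset: what is moved stays moved. The work goes in short steps, Python scripts to look and compute and a shell command to move; the robot and the scene stay as the last step left them, time stands still between calls to the robot, and variables do not carry over. Pictures are saved under pics/ and viewed, at most 12 in all, crops included, and the job is handed in when it is done.

```bash
mkdir -p pics; ls; python3 - <<'E'
from workcell import robot
import cv2,numpy as np
for n in("scene","top"):
    cv2.imwrite(f"pics/{n}0.png",robot.capture(n)); c=robot.get_calibration(n); print(n,c)
s=robot.read_state(); print({k:np.round(v,4).tolist() for k,v in s.items()})
E
```

```text
pics
scene {'fovy': 47.003776864609705, 'cx': 327.46929839466196, 'cy': 232.5921956423236, 'extrinsics': array([[-0.35477028,  0.93494781,  0.0032622 ,  0.17791333],
       [ 0.8031786 ,  0.30655216, -0.51081299, -0.43577669],
       [-0.47858352, -0.17860114, -0.85968567,  1.06337218],
       [ 0.        ,  0.        ,  0.        ,  1.        ]])}
top {'fovy': 46.836961847807245, 'cx': 324.4827572223601, 'cy': 234.00396463010063, 'extrinsics': array([[ 5.20521378e-02, -9.98644008e-01,  8.48461211e-04,
         3.38966182e-02],
       [-9.75288038e-01, -5.10173970e-02, -2.14966201e-01,
         5.83249804e-01],
       [ 2.14717995e-01,  1.03619562e-02, -9.76621120e-01,
         7.81620467e-01],
       [ 0.00000000e+00,  0.00000000e+00,  0.00000000e+00,
         1.00000000e+00]])}
{'clock': 0.1, 'joint_positions': [0.8816, 0.3134, 1.4983, 0.0, 1.331, -0.2234], 'joint_velocities': [0.0012, -0.0015, -0.002, 0.0, 0.0017, 0.0001], 'joint_torque': [0.0018, -40.2818, -25.2646, 0.0695, 0.0342, -0.0], 'position': [0.2356, 0.4689, 0.2106], 'ee_rot': [0.2308, 0.973, -0.0005, -0.0003], 'wrist_force': [0.2429, -0.9722, -0.4344], 'torque': [-0.0258, 0.019, 0.0224], 'finger_force': 0.0, 'opening': 0.0884}
```

View pics/scene0.png

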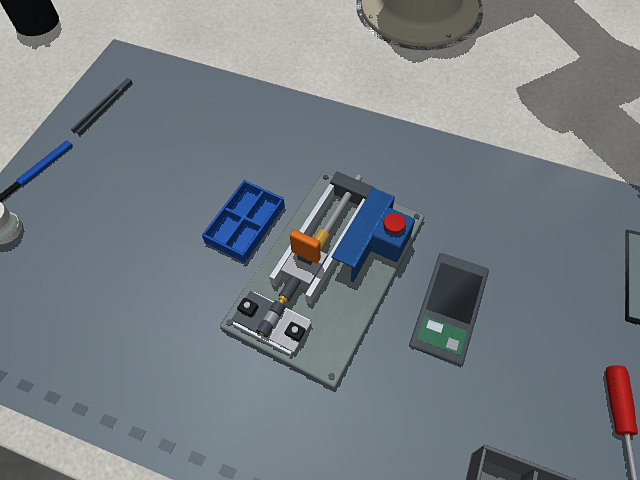

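View pics/top0.png

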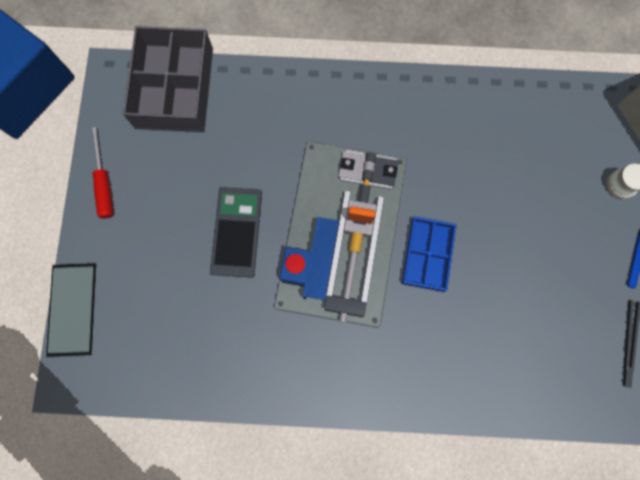

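The scene view shows the tab near (305,246) and the button near (395,222). In the top view they are near (361,213) and (295,264). I'll enlarge both.

```bash
python3 - <<'E'
import cv2,numpy as np
a=cv2.imread("pics/scene0.png")[165:400,215:430]; b=cv2.imread("pics/top0.png")[135:335,265:415]
a=cv2.resize(a,None,fx=2.5,fy=2.5,interpolation=cv2.INTER_CUBIC)[:590]; b=cv2.resize(b,None,fx=2.95,fy=2.95,interpolation=cv2.INTER_CUBIC)
cv2.imwrite("pics/a.png",a);cv2.imwrite("pics/b.png",b)
E
```

```text
(no output)
```

View pics/a.png

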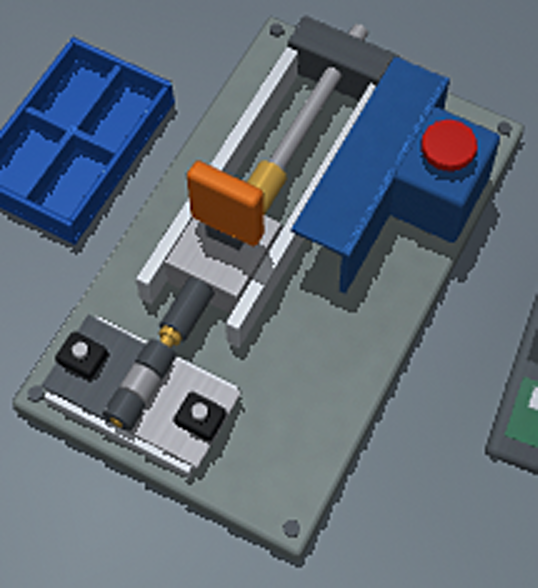

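View pics/b.png

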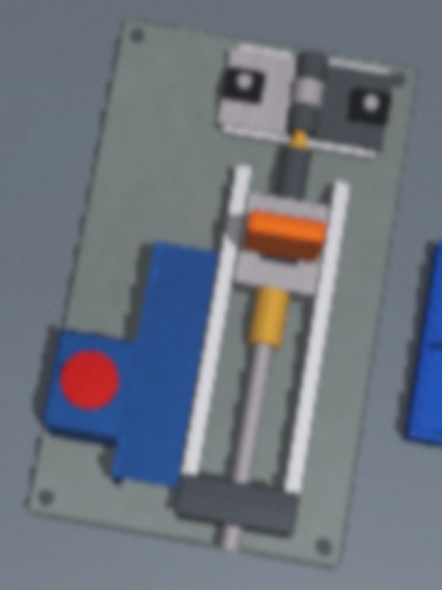

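Crop readings:

| Point | Scene crop | Top crop |
|---|---|---|
| Tab top centre | (228,182) | (287,227) |
| Button centre | (449,143) | (90,380) |

The plate corners are also clear in both crops. Next I triangulate.

```bash
cat >tri.py <<'E'
import cv2,numpy as np
from workcell import robot
def cam(n):
    c=robot.get_calibration(n); f=240/np.tan(np.radians(c["fovy"]/2))
    return np.array([[f,0,c["cx"]],[0,f,c["cy"]],[0,0,1]])@c["extrinsics"][:3]
P={n:cam(n) for n in("scene","top")}
def tri(s,t):
    X=cv2.triangulatePoints(P["scene"],P["top"],np.array(s,float).reshape(2,1),np.array(t,float).reshape(2,1))[:,0];X=X/X[3]
    e=[np.round((lambda q:q[:2]/q[2])(P[n]@X)-p,1) for n,p in(("scene",s),("top",t))]
    return X[:3].round(4),*e
def proj(n,X): q=P[n]@np.append(X,1); return q[:2]/q[2]
E
python3 - <<'E'
from tri import *
from scipy.optimize import least_squares
S=lambda u,v:(215+(u+.5)/2.5-.5,165+(v+.5)/2.5-.5); T=lambda u,v:(265+(u+.5)/2.95-.5,135+(v+.5)/2.95-.5)
print("tabtop",tri(S(228,182),T(287,227)));print("btn",tri(S(449,143),T(90,380)))
loc=np.array([[-.137,-.06],[-.137,.11],[.147,.11],[.147,-.06]])
sc=[S(270,15),S(524,130),S(300,555),S(15,405)]; tp=[T(340,565),T(28,508),T(125,20),T(417,70)]
for a,b in zip(sc,tp):print(tri(a,b))
def W(p,l):c,s=np.cos(p[2]),np.sin(p[2]);return np.r_[p[0]+c*l[0]-s*l[1],p[1]+s*l[0]+c*l[1],.015]
for use in("scene","top","both"):
    def r(p):return np.concatenate([proj(n,W(p,l))-o for n,os in(("scene",sc),("top",tp)) if use in(n,"both") for l,o in zip(loc,os)])
    q=least_squares(r,[.5,0,0.]);print(use,q.x.round(4),np.degrees(q.x[2]),q.fun.round(1))
E
```

```text
tabtop (array([0.6091, 0.0112, 0.0997]), array([-0.5, -0.1]), array([-0.4,  0.1]))
btn (array([0.5314, 0.1053, 0.0732]), array([0., 0.]), array([ 0., -0.]))
(array([ 0.4487, -0.0283,  0.0193]), array([-0.3, -0. ]), array([-0.3,  0.1]))
(array([0.4703, 0.138 , 0.0145]), array([-0.3, -0. ]), array([-0.3,  0. ]))
(array([0.7478, 0.1025, 0.0164]), array([-0.3, -0. ]), array([-0.2,  0. ]))
(array([ 0.7271, -0.0633,  0.0141]), array([-0.7, -0.1]), array([-0.6,  0.2]))
scene [ 0.5891  0.0133 -0.1248] -7.1530374284727145 [-0.1  0.   1.4 -1.8  0.7  1.4 -1.9 -0.5]
top [ 0.5909  0.0125 -0.126 ] -7.220746370666008 [ 0.4  1.1 -0.9  0.9 -0.4 -1.2  0.9 -1.1]
both [ 0.5899  0.013  -0.1252] -7.173892508765243 [-0.5  0.4  1.  -1.4  0.2  1.9 -2.4 -0.1  0.2  1.7 -1.2  1.6 -0.9 -0.6
  0.5 -0.6]
```

Heights agree with the text: tab top 100 against 98 mm, button 73 against 72 mm. The tab centre is at about (0.609,0.011), the driver yaw is -7.2°, and the button is at (0.531,0.105). I'll hook the tab from its front with closed fingers, so the hand can only pull on it.

```bash
python3 -m handwheel '[255,0.2,-0.23,0,0,0,10, 255,0.405,-0.462,0,0,0,19.5, 255,0.405,-0.462,0,0,0,19.5, 255,0.405,-0.462,0,0,0,19.5, 255,0.405,-0.462,0,0,0,19.5, 255,0.405,-0.462,0,0,0,19.5, 255,0.405,-0.462,0,0,0,19.5, 255,0.405,-0.462,0,0,0,19.5, 255,0.405,-0.462,0,0,0,19.5, 255,0.405,-0.462,0,0,0,19.5, 255,0.405,-0.462,0,0,0,19.5, 255,0.405,-0.462,0,0,0,19.5]' 20
python3 -m handwheel '[255,0,0,0,0,0,0, 255,0,0,0,0,0,0]'
```

```text
clock: 1.3
position: [0.6243, 0.0251, 0.2108]
ee_rot: [0.063, 0.998, 0.0, -0.0]
wrist_force: [0.3, 1.0, 0.6]
opening: 0.0004
finger_force: 0.0
clock: 1.5
position: [0.6233, 0.0264, 0.2101]
ee_rot: [0.063, 0.998, 0.0, -0.001]
wrist_force: [-0.5, 0.2, -0.1]
opening: 0.0005
finger_force: 0.0
```

```bash
python3 -m handwheel '[255,0.018,-0.019,0,0,0,0, 255,0.018,-0.019,0,0,0,0, 255,0.018,-0.019,-0.04,0,0,0, 255,0.018,-0.019,-0.075,0,0,0, 255,0.018,-0.019,-0.105,0,0,0, 255,0.018,-0.019,-0.105,0,0,0, 255,0.018,-0.019,-0.105,0,0,0]'
python3 - <<'E'
from workcell import robot
import cv2
im=robot.capture("scene")[165:400,215:430];cv2.imwrite("pics/c.png",cv2.resize(im,None,fx=2.5,fy=2.5)[:590])
E
```

```text
clock: 2.2
position: [0.6413, 0.0089, 0.1074]
ee_rot: [0.062, 0.998, 0.0, 0.0]
wrist_force: [0.9, -0.4, 0.4]
opening: 0.0009
finger_force: 0.0
```

View pics/c.png

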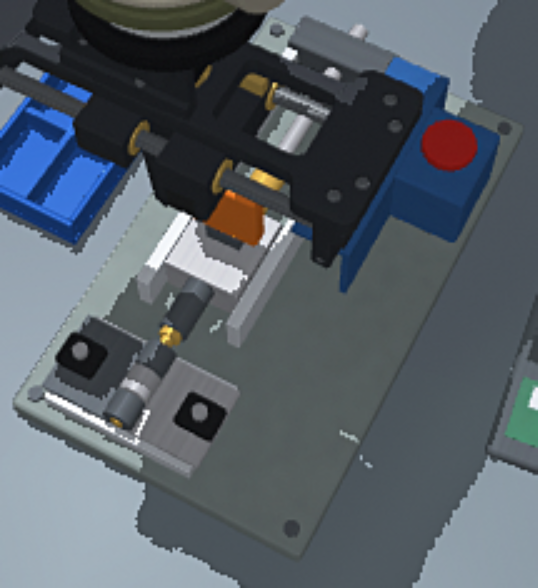

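```bash
python3 - <<'E'
from tri import *
for X in [(.6413,.0089,.107),(.6413,.0089,.171),(.609,.011,.098)]:
    print((proj("scene",np.array(X))-[215,165])*2.5)
im=robot.capture("top")[135:335,265:415];cv2.imwrite("pics/d.png",cv2.resize(im,None,fx=2.95,fy=2.95))
E
```

```text
[195.97618344 225.95732463]
[188.73857119 156.90698835]
[225.7614526  182.40496241]
```

View pics/d.png

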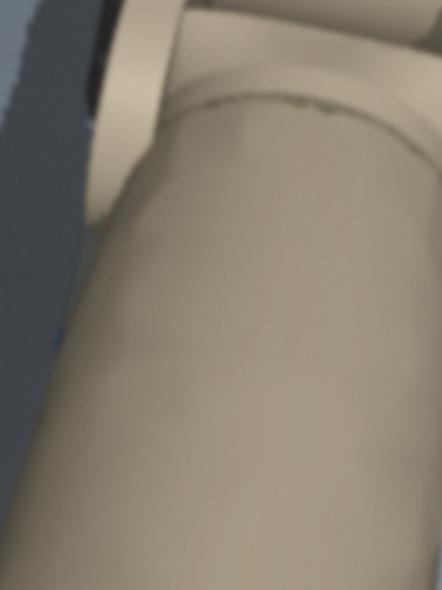

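The fingers stand in front of the tab (tip near (200,220)) and clear of everything else. The arm hides the top view. Lowering, then approaching the tab.

```bash
python3 -m handwheel '[255,0,0,-0.02,0,0,0, 255,0,0,-0.04,0,0,0, 255,0,0,-0.04,0,0,0, 255,0,0,-0.04,0,0,0]'
python3 -m handwheel '[255,-0.005,0.0006,0,0,0,0, 255,-0.01,0.0012,0,0,0,0, 255,-0.01,0.0012,0,0,0,0]'
python3 -m handwheel '[255,-0.003,0.0004,0,0,0,0, 255,-0.003,0.0004,0,0,0,0]'
python3 -m handwheel '[255,-0.003,0.0004,0,0,0,0, 255,-0.003,0.0004,0,0,0,0]'
```

```text
clock: 2.7
position: [0.6421, 0.0079, 0.0678]
ee_rot: [0.063, 0.998, -0.0, 0.001]
wrist_force: [0.2, -0.5, 0.5]
opening: 0.0005
finger_force: 0.0
clock: 3.0
position: [0.6311, 0.0092, 0.067]
ee_rot: [0.063, 0.998, -0.0, 0.0]
wrist_force: [0.3, 0.2, 0.1]
opening: 0.0007
finger_force: 0.0
clock: 3.2
position: [0.6282, 0.0096, 0.0663]
ee_rot: [0.063, 0.998, 0.0, 0.0]
wrist_force: [0.7, 0.2, -1.6]
opening: 0.0002
finger_force: 0.0
clock: 3.4
position: [0.6254, 0.0099, 0.0662]
ee_rot: [0.063, 0.998, -0.0, 0.0]
wrist_force: [0.3, 0.1, -0.6]
opening: 0.0004
finger_force: 0.2
```

```bash
for i in 1 2 3; do python3 -m handwheel '[255,-0.002,0.00025,0,0,0,0, 255,-0.002,0.00025,0,0,0,0]' | egrep 'pos|wrist'; done
```

```text
position: [0.6243, 0.01, 0.0664]
wrist_force: [5.9, -1.0, -1.7]
position: [0.6224, 0.0103, 0.0663]
wrist_force: [5.7, -0.2, -2.3]
position: [0.6205, 0.0105, 0.0664]
wrist_force: [6.1, -0.0, -2.7]
```

```bash
for i in 1 2 3 4; do python3 -m handwheel '[255,-0.002,0.00025,0,0,0,0, 255,-0.002,0.00025,0,0,0,0, 255,-0.002,0.00025,0,0,0,0]' | egrep 'pos|wrist'; done
```

```text
position: [0.6186, 0.0107, 0.0664]
wrist_force: [5.9, -0.1, -2.5]
position: [0.6166, 0.011, 0.0664]
wrist_force: [6.8, -0.3, -2.0]
position: [0.6147, 0.0112, 0.0664]
wrist_force: [6.4, 0.4, -2.5]
position: [0.6127, 0.0115, 0.0664]
wrist_force: [7.3, -0.4, -1.6]
```

```bash
for i in 1 2 3 4 5; do python3 -m handwheel '[255,-0.001,0.000125,0,0,0,0, 255,-0.001,0.000125,0,0,0,0]' | egrep 'pos|wrist'|paste - -; done
```

```text
position: [0.6118, 0.0116, 0.0664]	wrist_force: [6.9, -0.2, -2.6]
position: [0.6109, 0.0117, 0.0664]	wrist_force: [7.5, 0.4, -3.8]
position: [0.6102, 0.0118, 0.0664]	wrist_force: [9.3, -0.2, -4.4]
position: [0.6095, 0.0118, 0.0665]	wrist_force: [11.7, -0.5, -4.6]
position: [0.6086, 0.012, 0.0665]	wrist_force: [11.3, -0.2, -4.4]
```

```bash
for i in 1 2 3 4 5; do python3 -m handwheel '[255,-0.001,0.000125,0,0,0,0, 255,-0.001,0.000125,0,0,0,0]' | egrep 'pos|wrist'|paste - -; done
```

```text
position: [0.6076, 0.0121, 0.0665]	wrist_force: [12.2, -0.2, -6.0]
position: [0.6068, 0.0122, 0.0665]	wrist_force: [12.3, -1.5, -4.5]
position: [0.6059, 0.0123, 0.0665]	wrist_force: [12.7, -0.7, -5.8]
position: [0.6049, 0.0124, 0.0666]	wrist_force: [12.8, -1.3, -6.0]
position: [0.604, 0.0125, 0.0666]	wrist_force: [13.4, -1.1, -6.8]
```

Ramp felt from x≈0.611, so its end should come near 0.601, the catch near 0.597 and the stop near 0.594.

```bash
for i in 1 2 3 4 5; do python3 -m handwheel '[255,-0.001,0.000125,0,0,0,0, 255,-0.001,0.000125,0,0,0,0]' | egrep 'pos|wrist'|paste - -; done
```

```text
position: [0.6031, 0.0126, 0.0666]	wrist_force: [12.7, -0.6, -5.0]
position: [0.6021, 0.0128, 0.0666]	wrist_force: [14.7, 0.1, -5.7]
position: [0.6008, 0.0129, 0.0665]	wrist_force: [12.3, 0.0, -6.3]
position: [0.6004, 0.013, 0.0666]	wrist_force: [16.1, 0.2, -8.4]
position: [0.5987, 0.0132, 0.0666]	wrist_force: [12.8, -0.3, -4.6]
```

```bash
for i in 1 2; do python3 -m handwheel '[255,-0.001,0.000125,0,0,0,0, 255,-0.001,0.000125,0,0,0,0]' | egrep 'pos|wrist'|paste - -;python3 -m handwheel '[255,0,0,0,0,0,0]' | egrep 'pos|wrist'|paste - -; done
```

```text
position: [0.5974, 0.0133, 0.0666]	wrist_force: [10.0, -0.3, -3.8]
position: [0.5973, 0.0134, 0.0666]	wrist_force: [9.8, -0.1, -3.3]
position: [0.5964, 0.0135, 0.0666]	wrist_force: [10.2, -0.1, -3.8]
position: [0.5964, 0.0135, 0.0666]	wrist_force: [10.5, -0.8, -3.4]
```

The pull fell off near 0.598, so the catch is near 0.594–0.596.

```bash
for i in 1 2 3; do python3 -m handwheel '[255,-0.001,0.000125,0,0,0,0, 255,-0.001,0.000125,0,0,0,0]' | egrep 'pos|wrist'|paste - -;python3 -m handwheel '[255,0,0,0,0,0,0]' | egrep 'wrist'|paste - -; done
```

```text
position: [0.5954, 0.0136, 0.0666]	wrist_force: [10.5, -1.2, -2.9]
wrist_force: [10.1, -1.1, -5.0]	
position: [0.5944, 0.0137, 0.0666]	wrist_force: [10.5, -0.5, -4.3]
wrist_force: [11.1, 0.1, -3.9]	
position: [0.5935, 0.0138, 0.0666]	wrist_force: [10.5, -0.1, -4.4]
wrist_force: [10.3, -0.7, -4.4]
```

```bash
m(){ egrep 'pos|wrist'|paste - -; }; python3 -m handwheel '[255,-0.001,0.000125,0,0,0,0, 255,-0.001,0.000125,0,0,0,0, 255,-0.001,0.000125,0,0,0,0]'|m; for i in 1 2 3 4; do python3 -m handwheel '[255,0.001,-0.000125,0,0,0,0, 255,0.001,-0.000125,0,0,0,0]'|m; done
```

```text
position: [0.5927, 0.0139, 0.0666]	wrist_force: [12.2, -0.7, -4.5]
position: [0.5936, 0.0138, 0.0666]	wrist_force: [10.5, -0.7, -4.5]
position: [0.5945, 0.0137, 0.0666]	wrist_force: [10.6, -0.8, -4.0]
position: [0.5955, 0.0136, 0.0666]	wrist_force: [9.9, -0.2, -3.1]
position: [0.5964, 0.0135, 0.0666]	wrist_force: [10.2, -0.7, -3.9]
```

```bash
m(){ egrep 'pos|wrist'|paste - -; };  for i in 1 2 3; do python3 -m handwheel '[255,0.001,-0.000125,0,0,0,0, 255,0.001,-0.000125,0,0,0,0]'|m; done
```

```text
position: [0.5967, 0.0135, 0.0665]	wrist_force: [6.3, -0.1, -1.2]
position: [0.5969, 0.0135, 0.0664]	wrist_force: [2.9, 0.2, 0.1]
position: [0.5971, 0.0135, 0.0659]	wrist_force: [-0.1, -0.3, 0.2]
```

The pull has vanished, so the sear holds. I'll back off and lift clear.

```bash
m(){ egrep 'pos|wrist'|paste - -; }; python3 -m handwheel '[255,0.002,-0.0002,0,0,0,0, 255,0.004,-0.0005,0,0,0,0, 255,0.008,-0.001,0,0,0,0, 255,0.012,-0.0015,0,0,0,0, 255,0.012,-0.0015,0.03,0,0,0, 255,0.012,-0.0015,0.06,0,0,0, 255,0.012,-0.0015,0.06,0,0,0, 255,0.012,-0.0015,0.06,0,0,0,255,0.012,-0.0015,0.06,0,0,0]'|m
python3 - <<'E'
from workcell import robot
import cv2
im=robot.capture("scene")[165:400,215:430];cv2.imwrite("pics/e.png",cv2.resize(im,None,fx=2.5,fy=2.5)[:590])
E
```

```text
position: [0.6089, 0.012, 0.1249]	wrist_force: [-0.2, 0.1, -0.3]
```

View pics/e.png

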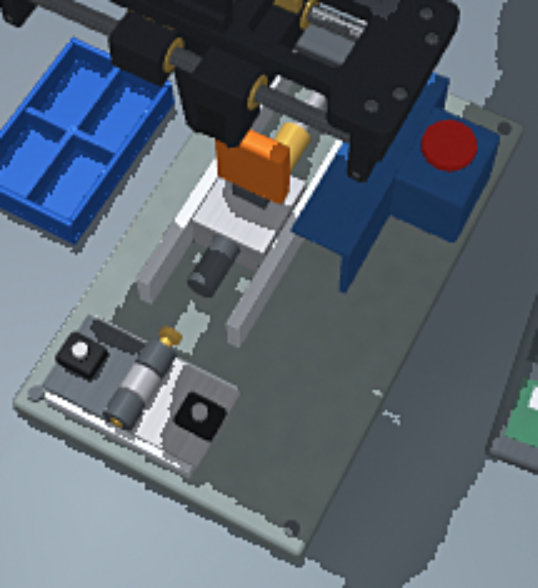

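The striker is cocked: the nose at (210,265) stands well back from the brass pin head at (170,338), and the hand is off the tab. Now to the button.

```bash
m(){ egrep 'pos|wrist'|paste - -; }; python3 -m handwheel '[255,-0.03,0.036,0.01,0,0,0, 255,-0.06,0.07,0.01,0,0,0, 255,-0.0775,0.093,0.01,0,0,0, 255,-0.0775,0.093,0.01,0,0,0, 255,-0.0775,0.093,0,0,0,0, 255,-0.0775,0.093,-0.03,0,0,0, 255,-0.0775,0.093,-0.047,0,0,0, 255,-0.0775,0.093,-0.047,0,0,0, 255,-0.0775,0.093,-0.047,0,0,0]'|m
for i in 1 2 3; do python3 -m handwheel '[255,0,0,-0.0015,0,0,0, 255,0,0,-0.003,0,0,0, 255,0,0,-0.003,0,0,0]'|m; done
```

```text
position: [0.5324, 0.1042, 0.0788]	wrist_force: [0.6, -1.0, -0.7]
position: [0.5321, 0.1048, 0.0764]	wrist_force: [0.3, -0.3, 0.1]
position: [0.5318, 0.1049, 0.073]	wrist_force: [-0.3, -0.3, 0.3]
position: [0.5318, 0.1049, 0.0699]	wrist_force: [0.8, 0.3, -1.3]
```

```bash
m(){ egrep 'pos|wrist'|paste - -; }; for i in 1 2 3 4; do python3 -m handwheel '[255,0,0,-0.0015,0,0,0, 255,0,0,-0.0015,0,0,0]'|m; done
```

```text
position: [0.5318, 0.1049, 0.0684]	wrist_force: [-0.6, -0.2, -0.3]
position: [0.5318, 0.1049, 0.067]	wrist_force: [0.3, 0.1, 0.3]
position: [0.5319, 0.1049, 0.0654]	wrist_force: [0.8, -0.3, -0.0]
position: [0.5318, 0.1049, 0.0639]	wrist_force: [-0.7, -0.3, -0.3]
```

No force at all where the button should be, so I'll look before going lower.

```bash
python3 - <<'E'
from tri import *
print({n:proj(n,np.array([.5318,.1049,.064])) for n in P})
a=robot.capture("scene")[165:365,215:475];b=robot.capture("top")[135:335,225:415]
f=lambda i,s:cv2.resize(i,None,fx=s,fy=s)
cv2.imwrite("pics/f.png",f(np.hstack([a,b]),1.75))
E
```

```text
{'scene': array([393.18716455, 225.69915003]), 'top': array([295.84321126, 264.20849175])}
```

View pics/f.png

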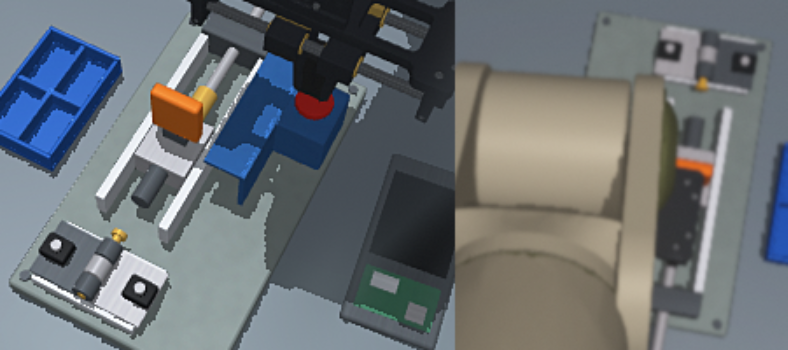

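The striker is still cocked and the fingers hang over the button. The visible tip near (315,97) in the crop looks several mm higher than the TCP reading implies. I'll keep lowering in small steps, watching the force.

```bash
m(){ egrep 'pos|wrist|open'|paste - - -; }; for i in 1 2 3; do python3 -m handwheel '[255,0,0,-0.001,0,0,0, 255,0,0,-0.001,0,0,0]'|m; done
```

```text
position: [0.5319, 0.1049, 0.063]	wrist_force: [-0.2, 0.2, -0.4]	opening: 0.0004
position: [0.5319, 0.1049, 0.062]	wrist_force: [0.6, -0.7, -0.2]	opening: 0.0007
position: [0.5319, 0.1049, 0.061]	wrist_force: [0.4, 0.2, 0.6]	opening: 0.0007
```

```bash
m(){ egrep 'pos|wrist'|paste - -; }; for i in 1 2 3 4; do python3 -m handwheel '[255,0,0,-0.001,0,0,0, 255,0,0,-0.001,0,0,0]'|m; done
python3 - <<'E'
from tri import *
a=robot.capture("scene")[175:275,330:460]
cv2.imwrite("pics/g.png",cv2.resize(a,None,fx=5,fy=5,interpolation=cv2.INTER_CUBIC))
print([(proj("scene",np.array([.5318,.1049,z]))-[330,175])*5 for z in(.057,.065,.072)])
E
```

```text
position: [0.5319, 0.1049, 0.06]	wrist_force: [0.2, 0.2, 0.2]
position: [0.5319, 0.1049, 0.059]	wrist_force: [-0.3, -0.7, -0.2]
position: [0.5319, 0.1049, 0.058]	wrist_force: [-0.1, -0.6, 0.3]
position: [0.5319, 0.1049, 0.057]	wrist_force: [0.4, -0.7, 0.5]
[array([313.18270702, 267.08962275]), array([316.33280895, 251.53557836]), array([319.13795667, 237.68479096])]
```

View pics/g.png

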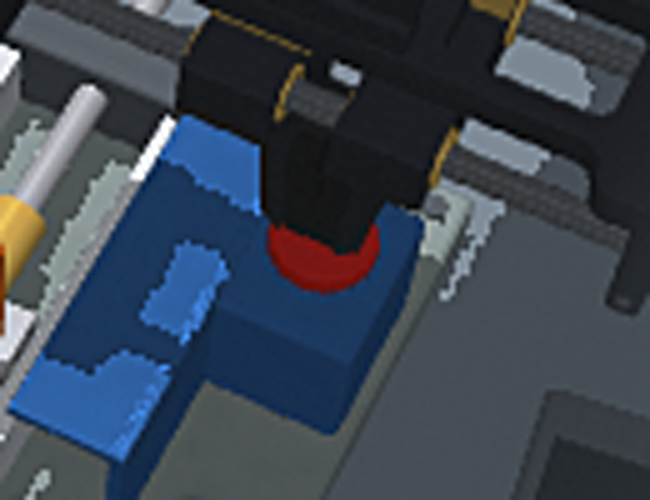

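The finger tip sits visibly about 15–20 mm higher than the reported TCP, still just above the button. With the gripper body clear of everything, I'll carry on down.

```bash
m(){ egrep 'pos|wrist'|paste - -; }; for i in 1 2 3 4 5 6; do python3 -m handwheel '[255,0,0,-0.001,0,0,0, 255,0,0,-0.001,0,0,0]'|m; done
```

```text
position: [0.5319, 0.1049, 0.056]	wrist_force: [0.0, -0.2, -0.6]
position: [0.5319, 0.1049, 0.055]	wrist_force: [-0.0, 0.0, 0.6]
position: [0.5319, 0.1049, 0.054]	wrist_force: [0.1, 0.7, 0.2]
position: [0.5319, 0.1049, 0.053]	wrist_force: [-0.5, -0.1, -0.4]
position: [0.5319, 0.1049, 0.052]	wrist_force: [0.0, -0.2, 0.3]
position: [0.5319, 0.1049, 0.051]	wrist_force: [-0.7, -0.5, 0.7]
```

```bash
m(){ egrep 'pos|wrist'|paste - -; }; for i in 1 2 3 4; do python3 -m handwheel '[255,0,0,-0.001,0,0,0, 255,0,0,-0.001,0,0,0]'|m; done
python3 - <<'E'
from tri import *
a=robot.capture("scene")[165:285,290:450]
cv2.imwrite("pics/h.png",cv2.resize(a,None,fx=5,fy=5,interpolation=cv2.INTER_CUBIC))
print([(proj("scene",np.array([.5318,.1049,z]))-[290,165])*5 for z in(.047,.072)])
E
```

```text
position: [0.5319, 0.1049, 0.05]	wrist_force: [0.2, -0.2, 0.5]
position: [0.5319, 0.1049, 0.049]	wrist_force: [0.4, 0.0, 0.2]
position: [0.5319, 0.1049, 0.048]	wrist_force: [-0.2, -0.1, 0.5]
position: [0.5319, 0.1049, 0.047]	wrist_force: [0.5, -0.3, 0.4]
[array([509.32635278, 336.13088128]), array([519.13795667, 287.68479096])]
```

View pics/h.png

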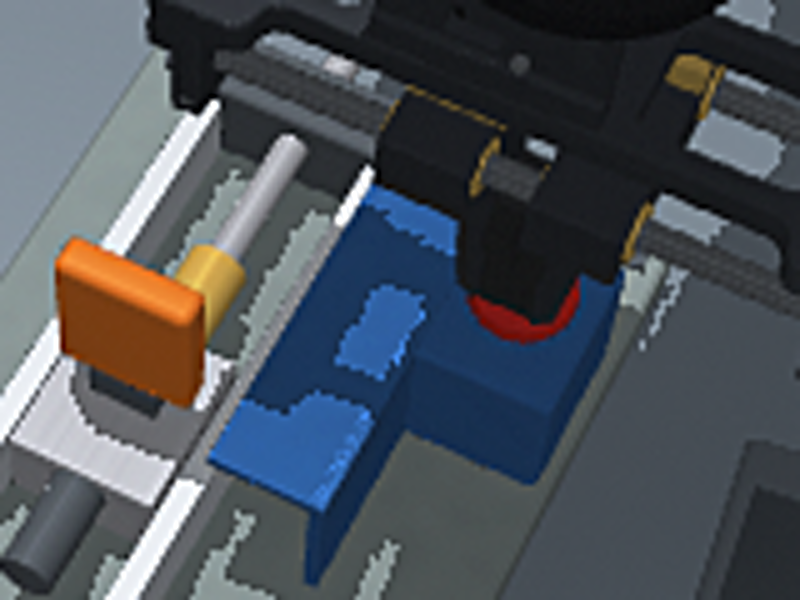

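The finger front edge at about (512,308) puts the tip near z≈0.0755, some 3–4 mm above the button. The striker is still cocked, so I'll keep going with force checks.

```bash
m(){ egrep 'pos|wrist'|paste - -; }; for i in 1 2 3 4 5 6; do python3 -m handwheel '[255,0,0,-0.001,0,0,0, 255,0,0,-0.001,0,0,0]'|m; done
```

```text
position: [0.5319, 0.1049, 0.046]	wrist_force: [0.1, 0.1, 0.6]
position: [0.5319, 0.1049, 0.045]	wrist_force: [-1.3, -0.8, -0.2]
position: [0.5321, 0.105, 0.0444]	wrist_force: [-1.0, 1.1, 3.0]
position: [0.5321, 0.105, 0.0434]	wrist_force: [-1.8, 0.4, 4.6]
position: [0.5321, 0.1051, 0.0426]	wrist_force: [-1.4, 1.9, 5.8]
position: [0.5321, 0.1051, 0.0416]	wrist_force: [-0.7, 1.0, 6.2]
```

Contact, with the button's spring force rising. I'll press on to the release.

```bash
m(){ egrep 'pos|wrist'|paste - -; }; for i in 1 2 3 4; do python3 -m handwheel '[255,0,0,-0.001,0,0,0, 255,0,0,-0.001,0,0,0]'|m; done
```

```text
position: [0.5321, 0.1051, 0.0406]	wrist_force: [-2.1, 0.6, 6.1]
position: [0.532, 0.105, 0.0392]	wrist_force: [0.3, 1.1, 1.9]
position: [0.532, 0.1049, 0.0381]	wrist_force: [-1.4, 0.8, 3.0]
position: [0.532, 0.1049, 0.0371]	wrist_force: [-0.2, 1.3, 4.6]
```

The force dropped, so it fired. Lifting off, then checking with one picture.

```bash
python3 -m handwheel '[255,0,0,0.01,0,0,0, 255,0,0,0.04,0,0,0, 255,0,0,0.08,0,0,0, 255,0,0,0.12,0,0,0, 255,0,0,0.12,0,0,0, 255,-0.03,0.03,0.12,0,0,0, 255,-0.06,0.06,0.12,0,0,0, 255,-0.06,0.06,0.12,0,0,0, 255,-0.06,0.06,0.12,0,0,0]'
python3 - <<'E'
from tri import *
a=robot.capture("scene")[165:400,215:430];cv2.imwrite("pics/i.png",cv2.resize(a,None,fx=2.5,fy=2.5)[:590])
E
```

```text
clock: 21.45
position: [0.4717, 0.1651, 0.157]
ee_rot: [0.062, 0.998, -0.0, -0.0]
wrist_force: [0.3, 0.8, -0.4]
opening: 0.0004
finger_force: 0.0
```

View pics/i.png

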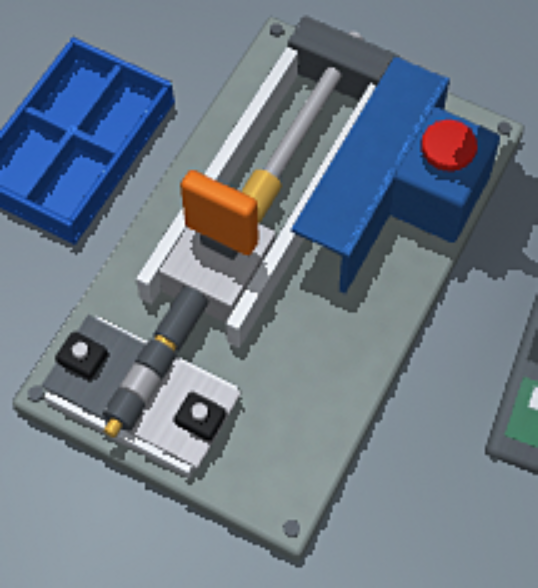

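The pin is home: its head is seated at (163,342) and its end shows at (113,428). The striker is forward, the button is up at (449,143), and the tray and phone look unmoved.

```bash
python3 -c "
from workcell import robot
print(robot.close_job())"
```

```text
the job is handed in; nothing more can be done
None
```

The job is handed in: the sear caught and held the striker on its own, the trigger fired it, and the last picture shows the pin home, the striker forward, the button up, and the phone and tray where they were; no verdict came back.

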